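# Put the glare screen back in use

### The arm

A 6-joint arm with a two-finger parallel gripper is mounted at the origin on the work surface. World frame = base frame: x ahead of the robot, y to its left, z up, the work surface at z = 0. Lengths are in mm, angles in rad, forces in N, time in s.
With the tool pointing down it reaches from about 275 to 1000 mm from the base axis. Payload 8.4 kg.
Tool frame: the origin (TCP) lies between the finger pads; the fingertips stand 8 mm ahead of it and the grasp point (between the pads) lies 11 mm behind it (tcp_to_tips is the distance from the TCP to the fingertips, in mm); z points along the fingers, y is the line along which they close (so a half turn about z gives the same grasp; the last joint's range is limited). The gripper opens to 85 mm and grips with 20 to 120 N. Pads are 22 mm wide; open, the fingers measure 114 mm over their backs; the gripper's body (76 mm by 85 mm) begins 54 mm behind the grasp point. The pads swing forward as they close: fully open they stand 13 mm farther back than shut.
Start: joints at [1.279, 0.353, 1.633, -0, 1.155, -0.002], TCP at [178.599, 598.941, 239.281] pointing down, gripper open.
Joint ranges: [-2.63, 2.63], [-0.92, 2.1], [0.06, 2.66], [-1.3, 4.44], [0, 2.69], [-3.02, 3.02]. Speed limits (rad/s): [2.22, 2.22, 2.79, 3.14, 3.14, 3.14].

### API

Orientations are given as [roll, pitch, yaw] about the fixed x, y, z axes, in that order (R = Rz(yaw) Ry(pitch) Rx(roll)).
In Python, from rig import * gives the robot as it stands.
- The arm moves only by the tool step_arm, never from a script. Its argument "motion" is a list of rows, each an object with "claw": the finger opening in mm, from 0 to 85.4; "delta_pos": the shift along the tool's x, y, z in mm, a list of three; "turn": the turn about the tool's z in rad. In form: [{"claw": claw, "delta_pos": [dx, dy, dz], "turn": turn}, ...]. A call has 1 to 8 rows; each row shifts and turns the commanded pose from where the row before left it, along the tool's axes as they then stand; what a row does not reach is not made up. A row lasts 1/12 s, in which the tool goes at most 41.7 mm and 7.16 degrees, less where a joint would pass 70% of its speed; a pose out of reach is approached as far as the arm can. A call is refused whole if a number of a shift passes 41.7 or a number of a turn 0.125, either way. A call with a gripper value outside its range is refused whole. The fingers move at their own pace and stop on an object; "force" is the grip in N (left out, the last holds). Time passes only in rows, so rows that do not move let the fingers close. It gives the time, the measured TCP pose, the force, the opening and the grip force at its end, in the units of the state.
- sense(): the state, without advancing time (a new reading comes with each control period).
- grab_frame(name): name is "scene" or "top" or "wrist"; returns a dict with "img" (400x640x3 uint8, red, green, blue), "vertical_fov" (degrees; the focal length in pixels is half the picture's height over the tangent of half this angle, whatever the lens; pixels are square), "cx", "cy" (the principal point, pixels), "R" (3x3) and "t" (3): a world point X has camera coordinates R X + t. Camera axes: x right, y down, z forward; pixel columns grow to the right and rows downward; lengths in mm; the calibration is good to about 2 mm. A picture is of the moment at which its call begins. There is no depth.
- sign_off(): hands the job in; it is judged then, once.
The state is a dict: "clock": time; "qpos": joint angles; "qvel": joint speeds; "joint_efforts": joint torques, N m; "eef_pos": TCP position; "tcp_rot": TCP orientation; "contact_force": force on the tool from outside, world axes, zero at the start; "wrist_torque": the same for the moment, N m; "opening": opening from 0.0 (shut) to 1.0 (fully open); "grasp_force": force on a finger pad.
Only numpy, scipy, OpenCV 4.12 (cv2) and the standard library are available. Lean on these libraries where they do the work, as an engineer would, in place of code of your own. Each camera call takes 0.05 s, during which the arm holds its last target. There are 200 camera calls.

### The job

Put the microscope glare screen back in use: lift the lockout ring up and off the hook on the screen's base and leave it in the open steel tray, then flip the screen's kickstand forward over centre until it is fully down. After that pull the leaning screen fully upright by the handle bar on its top and finish while still holding it there by that handle, because it tips back as soon as it is let go. Leave the oil bottle, eyepiece, slide box and dish where they are.

Things in the scene. Friction and masses are not known exactly. Their poses are not given: they have to be found in the camera images.
- base: Fixed white base plate of the glare screen, 200 mm (its x) by 330 mm (its y) by 18 mm thick. Origin on the bench at mid-width of the screen; the plate reaches from y = -160 to +170 mm. +x points away from the robot (the way the screen leans), +y towards the ring hook, -y towards the kickstand, z up; yaw within 0.15 rad of the world's axes.
- hook_rod (a point): Point on the axis of the steel hook, where the ring hangs: in base axes at (-2, 142, 150) mm. The rod is 8 mm thick and runs level along base x from an upright 14 mm post at x = +40 mm to x = -22 mm, where its end turns up; the upturned end tops out 17 mm above the rod's axis. It is open on top and at the -x end.
- ring_center (a point): Centre of the loose grey plastic lockout ring, 60 mm outside diameter, 38 mm hole, 12 mm thick, 60 g. At the start it hangs on the hook rod with its axis (its own x) along base x, its centre 15 mm below the rod's axis. It can be pinched across its 12 mm thickness at the side of the ring that faces away from the screen (25 mm from the centre along base +y). To unhook: lift by about 30 mm, so that the rod is still inside the hole, and draw it along base -x.
- tray_in (a point): Centre of the inner floor (4 mm above the bench) of the square steel tray, 150 by 150 mm outside, 4 mm walls, 25 mm high, open on top, fixed. It stands either left or right of the screen.
- screen (a joint): Lean of the screen about its bottom hinge, rad: 0.45 leaning back away from the robot (start, on its rest), 0 upright (a stop). Gravity and a spring pull it back to 0.45 always; holding it upright takes about 4 N towards the robot at the handle bar.
- screen_hinge (a point): Centre of the screen's hinge axis, which runs along base y, 30 mm above the bench. The screen is an aluminium frame with a white panel, 180 mm wide, 12 mm thick, its top edge 170 mm from the hinge.
- handle_bar (a point): Middle of the level bar of the steel bail handle on the screen's top edge (it moves with the screen): 12 mm round, 110 mm long along base y, 215 mm from the hinge axis, with a free gap of 39 mm below it down to the frame.
- kickstand (a joint): Angle of the kickstand relative to the screen, rad: 0 folded up along the screen's side (start), 2.4 fully down (stop). It swings towards the robot (base -x) and down. The heavy leg (200 g) is worked by its weight: with the screen leaning its top dead centre is at about 0.45, below which it falls back to 0 and beyond which it falls on down to 2.4 and stays there. Moving it takes under 3 N at the pin.
- kick_hub (a point): Point on the kickstand's hinge axis (parallel to base y), level with kick_pin along that axis: 73 mm from the screen's hinge, 165 mm to the -y side of the screen's middle. The dark hub itself ends at 129 mm.
- kick_pin (a point): Grip point on the kickstand's cross pin: a 12 mm round steel pin along base y, 75 mm from the kickstand's axis. The pin sticks out to the -y side from the leg (leg at 120 mm from the screen's middle, pin end at 192 mm, this point at 165 mm). The leg is a 12 mm round bar 107 mm long with a rubber foot.
There are look-alikes about, which are no part of the job. Of the things like the part that bears ring_center, leave any that is blue or purple; of the rest the larger one is meant.

How it is judged:
By the outcome, as a careful person would: the job done as asked, in the order asked, and still so for the second after the job is handed in, while the arm keeps its last pose, push and grip.
It also fails if it takes over 72 s, if anything falls off the work surface, if the arm or the gripper's body presses on something with over 40 N, if the wrist force passes 120 N, or if a joint passes its speed limit or range.

## Working session

There is one attempt and no reset: what is moved stays moved. The work goes in short steps, Python scripts to look and compute and a tool call to move; the robot and the scene stay as the last step left them, time stands still between calls to the robot, and variables do not carry over. Pictures are saved under pics/ and viewed, at most 10 in all, crops included, and the job is handed in when it is done.

Besides the shell and the picture viewer there is one more tool, called as name(argument=value, ...) on one line, values as JSON. step_arm: Moves the arm, as the interface text tells. Its arguments: {"type":"object","properties":{"motion":{"type":"array","items":{"type":"object","properties":{"claw":{"type":"number"},"delta_pos":{"type":"array","items":{"type":"number"}},"turn":{"type":"number"}}}},"force":{"type":"number"}},"required":["motion"]}

```bash
ls; mkdir -p pics
cat > h.py <<'E'
from rig import *
import numpy as np, cv2, pickle
def cam(n):
    f=grab_frame(n); f['f']=200/np.tan(np.radians(f['vertical_fov'])/2)
    f['R']=np.array(f['R']);f['t']=np.array(f['t']); return f
def proj(f,X):
    c=np.atleast_2d(X)@f['R'].T+f['t']; return c[:,:2]/c[:,2:]*f['f']+[f['cx'],f['cy']]
def ray(f,p):
    d=f['R'].T@np.array([(p[0]-f['cx'])/f['f'],(p[1]-f['cy'])/f['f'],1]); return -f['R'].T@f['t'],d/np.linalg.norm(d)
def onz(f,p,z):
    o,d=ray(f,p); return o+d*(z-o[2])/d[2]
def tri(fp):
    A=0;b=0
    for f,p in fp:
        o,d=ray(f,p);M=np.eye(3)-np.outer(d,d);A=A+M;b=b+M@o
    X=np.linalg.solve(A,b); return X,[np.round(proj(f,X)[0]-p,1) for f,p in fp]
def save(n,im,s=1,box=None):
    if box: im=im[box[1]:box[3],box[0]:box[2]]
    cv2.imwrite('pics/'+n,cv2.resize(im[:,:,::-1],None,fx=s,fy=s,interpolation=cv2.INTER_CUBIC))
E
python3 - <<'E'
from h import *
F={n:cam(n) for n in('scene','top','wrist')}
pickle.dump(F,open('F0.pkl','wb'))
for n in('scene','top'):
    save(n+'0.png',F[n]['img'],1.25);f=F[n];print(n,f['vertical_fov'],-f['R'].T@f['t'],f['R'][2])
print(sense())
E
```

```text
pics
scene 51.18099761182314 [1304.30216642   97.75365847  670.98106209] [-0.83469618 -0.09588515 -0.54229912]
top 56.28845944530685 [ 342.73310869   -3.22114914 1256.08856579] [ 0.15887718  0.00116683 -0.98729767]
{'clock': 0.15, 'qpos': array([ 1.27856258e+00,  3.53448524e-01,  1.63394599e+00,  1.45419335e-05,
        1.15521678e+00, -2.39372804e-03]), 'qvel': array([-0.00238202, -0.00147138, -0.00365727, -0.00070237,  0.00092388,
        0.00045061]), 'joint_efforts': array([-1.66135501e-04, -6.05634069e+01, -3.42339921e+01, -8.80441917e-05,
        6.10176663e-03, -9.88287468e-06]), 'eef_pos': array([178.5157732 , 598.59924784, 238.76687256]), 'tcp_rot': array([-3.14057405e+00, -1.57364799e-05,  2.85174675e+00]), 'contact_force': array([-0.50102284,  0.58012153,  0.10490677]), 'wrist_torque': array([-0.02157223, -0.0078107 , -0.08338398]), 'grasp_force': 0.0, 'opening': 0.9959818571773761}
```

View pics/scene0.png

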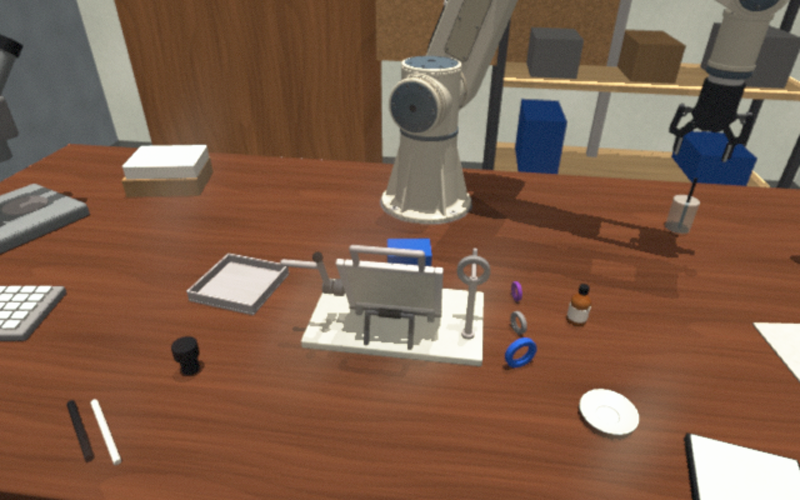

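View pics/top0.png

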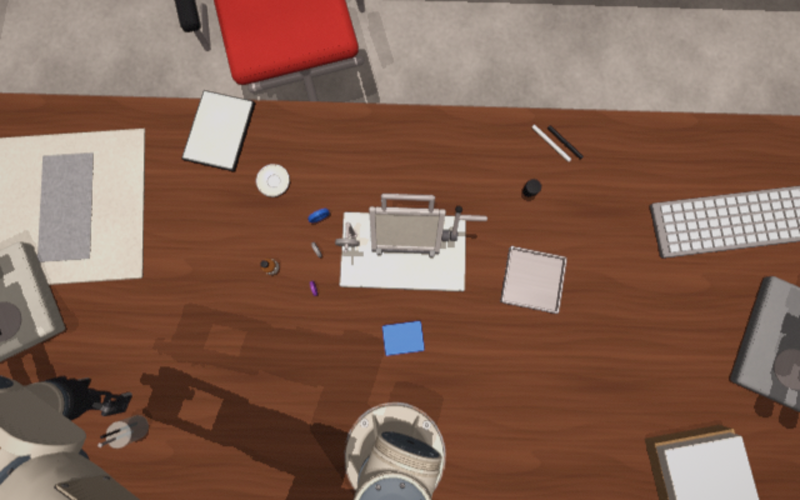

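The scene picture shows the look-alike rings at full-picture scale 1.25: grey ring on the hook (473,270), purple (516,291), small grey (518,322) and blue (521,352). I pick the one on the hook, since it is grey, larger and hanging. The tray is on the right (-y), at top (534,279). Next I measure the base from the plate corners and check the choice in a crop.

Run:
```python
from h import *
F=pickle.load(open('F0.pkl','rb'));f=F['top'];im=f['img'].astype(int)
m=((im.min(2)>185)&(im.max(2)-im.min(2)<40)).astype(np.uint8)
n,l,s,c=cv2.connectedComponentsWithStats(m[:,:])
k=l[215,300]; print(s[k])
cn=max(cv2.findContours((l==k).astype(np.uint8),0,1)[0],key=cv2.contourArea)
pts=np.array([onz(f,p,18)[:2] for p in cn[:,0]],np.float32)
r=cv2.minAreaRect(pts);print(r,cv2.boxPoints(r))
# tray
g=np.array([(510,247),(566,257),(557,312),(502,301)])/1.25
P=np.array([onz(f,p,25)[:2] for p in g]);print('tray',P,P.mean(0))
a=F['scene']['img'];x=np.hstack([cv2.resize(a[180:300,230:440],None,fx=3,fy=3)])
save('crop0.png',x)
y=f['img'][145:240,240:400];save('crop1.png',y,4.8)
```

```text
[ 272  170  100   62 3200]
((523.7218017578125, -8.924728393554688), (326.97552490234375, 197.18325805664062), 89.4332275390625) [[ 423.51782 -171.42924]
 [ 620.6914  -173.37975]
 [ 623.9258   153.57979]
 [ 426.7522   155.53029]]
tray [[ 539.6977976  -293.8104177 ]
 [ 517.08190443 -442.53175265]
 [ 371.53246867 -414.98493728]
 [ 395.96941443 -271.58777173]] [ 456.07039628 -355.72871984]
```

View pics/crop0.png

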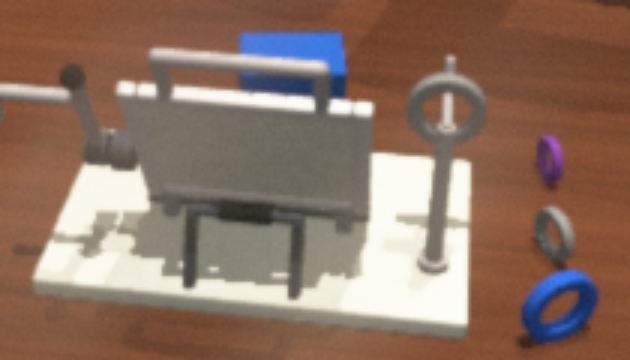

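View pics/crop1.png

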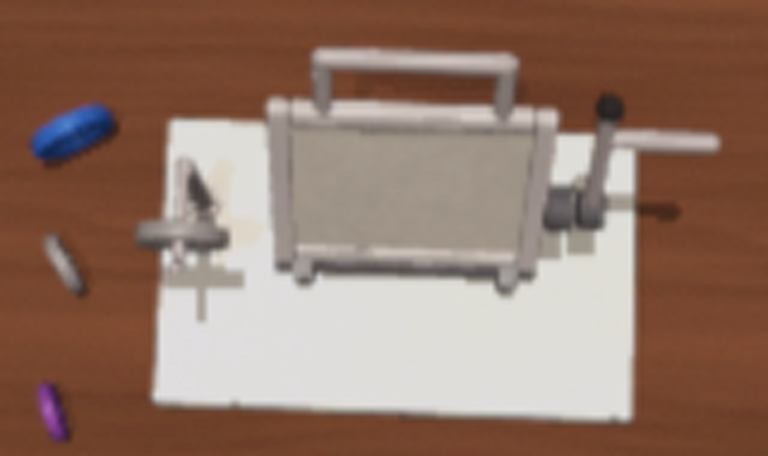

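Crop 0 confirms it: grey ring on the hook at (447,108), while the smaller grey, purple and blue rings lie loose. Crop 1 shows the plate corners at (168,119), (152,403), (633,420), the handle bar from (318,54) to (513,63), and the pin end at (716,143).

Run:
```python
from h import *
F=pickle.load(open('F0.pkl','rb'));T=F['top'];S=F['scene']
c1=lambda x,y:np.array([240+x/4.8-.4,145+y/4.8-.4]); c0=lambda x,y:np.array([230+x/3-.3,180+y/3-.3])
C=[onz(T,c1(*p),18) for p in[(168,119),(152,403),(633,420),(636,132)]]
for c in C: print(c[:2].round(1))
C=np.array(C)[:,:2]; 
S0=[onz(S,c0(*p),18)[:2] for p in[(470,158),(467,325),(36,282),(80,150)]];print('scene corners',np.round(S0,1))
yws=[np.arctan2(*(C[0]-C[1])[::-1]),np.arctan2(-(C[1]-C[2])[0],(C[1]-C[2])[1])]
print('yaws',yws)
for n,a,b in[('hL',(318,54),(157,58)),('hR',(513,63),(325,70)),('foot',(609,107),(72,77)),('pinend',(716,143),(-3,88)),('ring',(181,235),(447,108))]:
    print(n,tri([(T,c1(*a)),(S,c0(*b))]))
yaw=yws[1]; 
for yaw in (yws[1],0.03,0.05):
  R=np.array([[np.cos(yaw),-np.sin(yaw)],[np.sin(yaw),np.cos(yaw)]])
  loc=np.array([[100,170],[-100,170],[-100,-160]]);o=(C[:3]-loc@R.T).mean(0);print('yaw',yaw,'o',o,(C[:3]-loc@R.T-o).round(1).tolist())
```

```text
[624.6 156. ]
[424.2 157.5]
[ 422.  -173.8]
[ 624.8 -174.5]
scene corners [[ 417.5  157.5]
 [ 623.   155.4]
 [ 621.5 -169.3]
 [ 453.6 -179.9]]
yaws [np.float64(-0.007159564738755192), np.float64(-0.006677198658411135)]
hL (array([627.78628115, -10.17276532, 239.22665068]), [array([18.7, -3.7]), array([27.8, -0.8])])
hR (array([613.75741571, -14.33779126, 227.40426571]), [array([-20.6,   0.4]), array([-29.2,  -3.7])])
foot (array([ 599.84575708, -133.37786914,  193.10868052]), [array([-0.1,  0. ]), array([-0.2, -0. ])])
pinend (array([ 583.91955379, -199.1887773 ,  167.82311237]), [array([-1.4,  0.4]), array([-2. , -0.3])])
ring (array([522.31491335, 128.94381669, 139.59806203]), [array([-0.1, -0. ]), array([-0.1,  0. ])])
yaw -0.006677198658411135 o [523.18055235 -13.63483457] [[0.2, 0.4], [-0.1, 0.5], [-0.1, -0.8]]
yaw 0.03 o [525.36665551 -12.3867525 ] [[4.3, -4.5], [3.9, 2.9], [-8.2, 1.5]]
yaw 0.05 o [526.53901654 -11.67264379] [[6.6, -7.1], [6.0, 4.4], [-12.7, 2.7]]
```

step_arm(motion=[{"claw":40,"delta_pos":[0,0,0],"turn":0.12},{"claw":40,"delta_pos":[0,0,0],"turn":0.12},{"claw":40,"delta_pos":[0,0,0],"turn":0.12},{"claw":40,"delta_pos":[0,0,0],"turn":0.12},{"claw":40,"delta_pos":[0,0,0],"turn":0.12},{"claw":40,"delta_pos":[0,0,0],"turn":0.12},{"claw":40,"delta_pos":[0,0,0],"turn":0.12},{"claw":40,"delta_pos":[0,0,0],"turn":0.12}])

```text
clock: 0.82
eef_pos: [178.5, 598.7, 238.9]
tcp_rot: [-3.141, 0.001, 1.886]
contact_force: [-0.3, 1.0, -0.6]
opening: 0.469
grasp_force: 0.0
```

step_arm(motion=[{"claw":40,"delta_pos":[0,0,0],"turn":0.11},{"claw":40,"delta_pos":[0,0,0],"turn":0.11},{"claw":40,"delta_pos":[0,0,0],"turn":0.108},{"claw":40,"delta_pos":[-30,24,0],"turn":0},{"claw":40,"delta_pos":[-30,24,0],"turn":0},{"claw":40,"delta_pos":[-30,24,0],"turn":0},{"claw":40,"delta_pos":[-30,24,0],"turn":0},{"claw":40,"delta_pos":[-30,24,0],"turn":0}])

```text
clock: 1.48
eef_pos: [298.1, 446.5, 239.1]
tcp_rot: [-3.141, 0.0, 1.564]
contact_force: [0.8, -0.5, -0.0]
opening: 0.469
grasp_force: 0.0
```

step_arm(motion=[{"claw":40,"delta_pos":[-30,24,0],"turn":0},{"claw":40,"delta_pos":[-30,24,0],"turn":0},{"claw":40,"delta_pos":[-30,24,0],"turn":0},{"claw":40,"delta_pos":[-30,24,0],"turn":0},{"claw":40,"delta_pos":[-30,24,0],"turn":0},{"claw":40,"delta_pos":[-30,24,0],"turn":0},{"claw":40,"delta_pos":[-30,24,0],"turn":0},{"claw":40,"delta_pos":[0,0,0],"turn":0}])

```text
clock: 2.15
eef_pos: [467.4, 232.4, 239.3]
tcp_rot: [3.14, 0.002, 1.56]
contact_force: [-1.1, 0.6, 0.1]
opening: 0.473
grasp_force: 0.0
```

step_arm(motion=[{"claw":40,"delta_pos":[-26,18,0],"turn":0},{"claw":40,"delta_pos":[-26,18,0],"turn":0},{"claw":40,"delta_pos":[-25,18,0],"turn":0},{"claw":40,"delta_pos":[0,0,20],"turn":0},{"claw":40,"delta_pos":[0,0,0],"turn":0}])

```text
clock: 2.57
eef_pos: [516.6, 158.0, 216.7]
tcp_rot: [-3.138, 0.001, 1.561]
contact_force: [-0.6, -0.6, -0.9]
opening: 0.465
grasp_force: 0.0
```

Run:
```python
from h import *
W=cam('wrist');T=cam('scene');print(sense()['eef_pos'],sense()['tcp_rot'])
pickle.dump(W,open('W1.pkl','wb'))
R=np.array([[1,.007],[-.007,1]]);o=np.array([523.2,-13.6])
def bw(x,y,z): return [*(R@[x,y]+o),z]
im=W['img'].copy()
for X in [bw(-2,142,150),bw(-2,142,135),bw(-2,167,135),bw(40,142,150),bw(-22,142,167),bw(-2,172,135)]:
    p=proj(W,[X])[0];print(np.round(p));cv2.drawMarker(im,tuple(int(v) for v in p),(0,255,0),0,8)
save('w1.png',im)
```

```text
[516.57661701 159.54428132 218.66692055] [-3.13911897e+00  4.75877223e-04  1.56334153e+00]
[331. 253.]
[331. 244.]
[331. 216.]
[385. 253.]
[304. 264.]
[331. 210.]
```

View pics/w1.png

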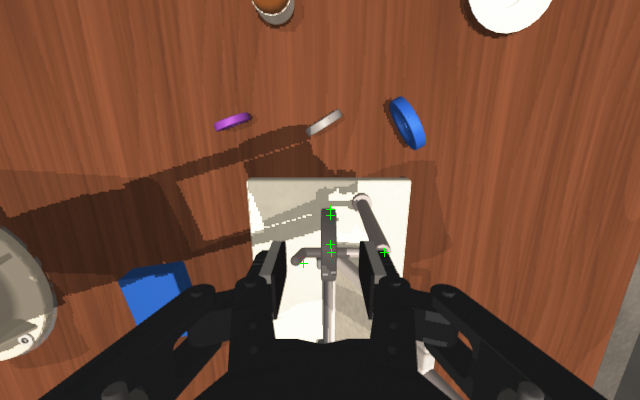

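The ring shows as a grey band at columns about 322–335, rows 205–278, within 2–3 mm of the prediction. Next I descend and grip.

step_arm(motion=[{"claw":34,"delta_pos":[-4,4,20],"turn":0},{"claw":34,"delta_pos":[0,0,25],"turn":0},{"claw":34,"delta_pos":[0,0,25],"turn":0},{"claw":34,"delta_pos":[0,0,15],"turn":0},{"claw":34,"delta_pos":[0,0,10],"turn":0},{"claw":34,"delta_pos":[0,0,0],"turn":0}])

```text
clock: 3.17
eef_pos: [520.2, 156.1, 123.0]
tcp_rot: [-3.139, 0.001, 1.565]
contact_force: [-0.6, 0.1, 0.1]
opening: 0.399
grasp_force: 0.0
```

step_arm(motion=[{"claw":5,"delta_pos":[0,0,0],"turn":0},{"claw":5,"delta_pos":[0,0,0],"turn":0},{"claw":5,"delta_pos":[0,0,0],"turn":0},{"claw":5,"delta_pos":[0,0,0],"turn":0},{"claw":5,"delta_pos":[0,0,0],"turn":0}], force=35)

```text
clock: 3.58
eef_pos: [522.3, 155.9, 125.4]
tcp_rot: [3.14, -0.001, 1.564]
contact_force: [-0.7, 2.4, 4.9]
opening: 0.063
grasp_force: 27.3
```

Run:
```python
from h import *
W=cam('wrist');S=cam('scene');s=sense();print(s['opening'],s['grasp_force'],s['contact_force'],s['eef_pos'])
a=cv2.resize(W['img'][180:340,220:440],None,fx=2.4,fy=2.4);b=cv2.resize(S['img'][160:290,330:430],None,fx=2.4*160/130,fy=2.4*160/130)
save('g1.png',np.hstack([a,b[:a.shape[0]]]) if b.shape[0]>=a.shape[0] else np.hstack([a[:b.shape[0]],b]))
```

```text
0.06553686633636972 27.57440960126327 [-0.36090697  1.6312817   6.59075705] [522.35453626 155.92490926 125.33355721]
```

View pics/g1.png

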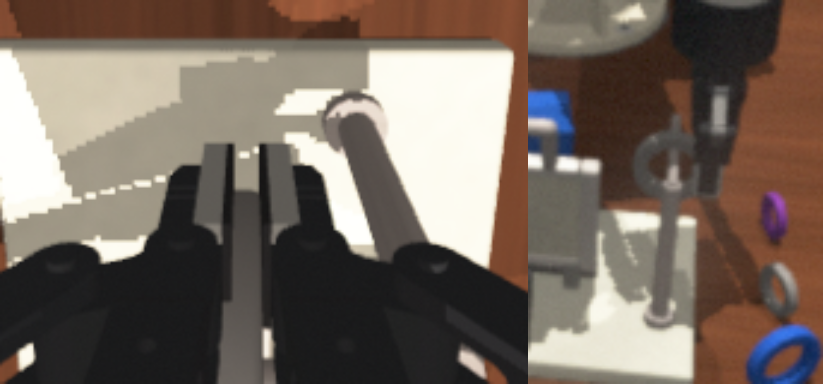

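The picture shows the ring's edge held between the pads (wrist crop about 228–262, row 200). Lift it 27 mm.

step_arm(motion=[{"claw":5,"delta_pos":[0,0,-7],"turn":0},{"claw":5,"delta_pos":[0,0,-7],"turn":0},{"claw":5,"delta_pos":[0,0,-7],"turn":0},{"claw":5,"delta_pos":[0,0,-5],"turn":0},{"claw":5,"delta_pos":[0,0,0],"turn":0}])

```text
clock: 4.1
eef_pos: [522.2, 155.7, 151.7]
tcp_rot: [3.14, -0.001, 1.564]
contact_force: [0.8, 0.3, -0.1]
opening: 0.066
grasp_force: 26.8
```

Run:
```python
from h import *
W=cam('wrist');S=cam('scene');s=sense();print(s['opening'],s['grasp_force'],s['contact_force'],s['eef_pos'])
a=cv2.resize(W['img'][180:340,220:440],None,fx=2.4,fy=2.4);b=cv2.resize(S['img'][160:290,330:430],None,fx=2.4*160/130,fy=2.4*160/130)
save('g2.png',np.hstack([a[:383],b[:383]]))
```

```text
0.06823701214795998 26.759803736932213 [ 0.41168708  0.40846466 -1.34382581] [521.59064842 155.49801097 150.5835194 ]
```

View pics/g2.png

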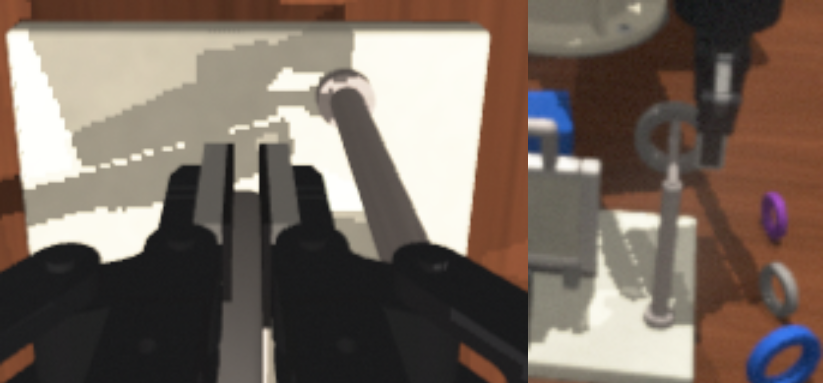

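The ring rose with the gripper and the upturned end sits inside its hole. Draw along -x.

step_arm(motion=[{"claw":5,"delta_pos":[0,-10,0],"turn":0},{"claw":5,"delta_pos":[0,-10,0],"turn":0},{"claw":5,"delta_pos":[0,-10,0],"turn":0},{"claw":5,"delta_pos":[0,-12,0],"turn":0},{"claw":5,"delta_pos":[0,-14,0],"turn":0},{"claw":5,"delta_pos":[0,-16,0],"turn":0},{"claw":5,"delta_pos":[0,-16,0],"turn":0},{"claw":5,"delta_pos":[0,0,0],"turn":0}])

```text
clock: 4.87
eef_pos: [429.2, 155.6, 149.7]
tcp_rot: [-3.138, 0.001, 1.564]
contact_force: [-0.5, -0.8, -2.0]
opening: 0.068
grasp_force: 26.8
```

step_arm(motion=[{"claw":5,"delta_pos":[0,0,-25],"turn":0},{"claw":5,"delta_pos":[0,0,-25],"turn":0},{"claw":5,"delta_pos":[-25,0,0],"turn":0},{"claw":5,"delta_pos":[-35,0,0],"turn":0},{"claw":5,"delta_pos":[-35,0,0],"turn":0},{"claw":5,"delta_pos":[-35,0,0],"turn":0},{"claw":5,"delta_pos":[-35,0,0],"turn":0},{"claw":5,"delta_pos":[-35,0,0],"turn":0}])

```text
clock: 5.53
eef_pos: [431.7, -45.3, 200.5]
tcp_rot: [3.141, 0.0, 1.564]
contact_force: [0.1, -0.4, -1.0]
opening: 0.065
grasp_force: 26.9
```

step_arm(motion=[{"claw":5,"delta_pos":[-35,3,0],"turn":0},{"claw":5,"delta_pos":[-35,3,0],"turn":0},{"claw":5,"delta_pos":[-35,3,0],"turn":0},{"claw":5,"delta_pos":[-35,3,0],"turn":0},{"claw":5,"delta_pos":[-35,3,0],"turn":0},{"claw":5,"delta_pos":[-35,3,0],"turn":0},{"claw":5,"delta_pos":[-35,3,0],"turn":0},{"claw":5,"delta_pos":[-25,0,0],"turn":0}])

```text
clock: 6.2
eef_pos: [451.4, -316.9, 200.4]
tcp_rot: [3.141, 0.001, 1.563]
contact_force: [0.2, -0.5, -0.3]
opening: 0.066
grasp_force: 26.9
```

step_arm(motion=[{"claw":5,"delta_pos":[-10,3,0],"turn":0},{"claw":5,"delta_pos":[0,0,0],"turn":0},{"claw":5,"delta_pos":[0,0,0],"turn":0}])

```text
clock: 6.45
eef_pos: [453.9, -323.5, 199.9]
tcp_rot: [-3.141, -0.001, 1.563]
contact_force: [0.0, 0.8, -1.0]
opening: 0.064
grasp_force: 26.9
```

Run:
```python
from h import *
T=cam('top');s=sense();print(s['eef_pos'],s['tcp_rot'],s['opening'],s['grasp_force'])
W=cam('wrist');save('t1.png',np.hstack([cv2.resize(T['img'][160:280,370:480],None,fx=3,fy=3),cv2.resize(W['img'],None,fx=.72,fy=.9)[:360,:460]]))
```

```text
[ 453.83677999 -322.85010105  199.98892705] [-3.14085641e+00 -9.68984123e-04  1.56388217e+00] 0.06552329475133635 26.88976001518327
```

View pics/t1.png

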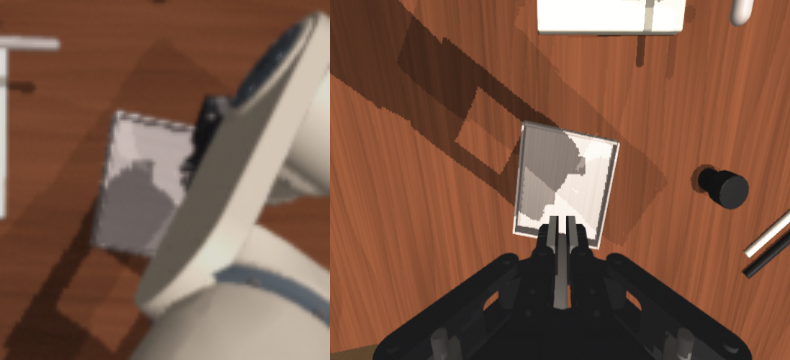

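The ring is still held and the tray lies beneath it. Lower and release.

step_arm(motion=[{"claw":5,"delta_pos":[-5,2,25],"turn":0},{"claw":5,"delta_pos":[0,0,30],"turn":0},{"claw":5,"delta_pos":[0,0,30],"turn":0},{"claw":5,"delta_pos":[0,0,30],"turn":0},{"claw":5,"delta_pos":[0,0,25],"turn":0},{"claw":5,"delta_pos":[0,0,18],"turn":0},{"claw":5,"delta_pos":[0,0,12],"turn":0},{"claw":5,"delta_pos":[0,0,0],"turn":0}])

```text
clock: 7.22
eef_pos: [455.0, -327.0, 28.3]
tcp_rot: [-3.138, -0.002, 1.565]
contact_force: [-0.3, -0.3, -0.3]
opening: 0.066
grasp_force: 26.9
```

step_arm(motion=[{"claw":5,"delta_pos":[0,0,2],"turn":0},{"claw":20,"delta_pos":[0,0,0],"turn":0},{"claw":35,"delta_pos":[0,0,0],"turn":0},{"claw":40,"delta_pos":[0,0,0],"turn":0},{"claw":40,"delta_pos":[0,0,0],"turn":0}])

```text
clock: 7.63
eef_pos: [456.6, -329.4, 29.3]
tcp_rot: [3.14, 0.001, 1.564]
contact_force: [0.2, 0.0, 0.4]
opening: 0.464
grasp_force: 0.0
```

step_arm(motion=[{"claw":40,"delta_pos":[4,0,-10],"turn":0},{"claw":40,"delta_pos":[0,0,-20],"turn":0},{"claw":40,"delta_pos":[0,0,-30],"turn":0},{"claw":40,"delta_pos":[0,0,-35],"turn":0},{"claw":20,"delta_pos":[0,0,-35],"turn":0},{"claw":0,"delta_pos":[0,0,-35],"turn":0},{"claw":0,"delta_pos":[0,0,-35],"turn":0},{"claw":0,"delta_pos":[0,0,0],"turn":0}])

```text
clock: 8.3
eef_pos: [458.9, -326.8, 236.4]
tcp_rot: [3.132, 0.006, 1.564]
contact_force: [1.7, -1.6, -0.1]
opening: 0.002
grasp_force: 0.0
```

Run:
```python
from h import *
W=cam('wrist');s=sense();print(s['eef_pos'],s['tcp_rot'],s['opening'])
save('t2.png',W['img'],.9)
```

```text
[ 457.98660081 -326.17349679  233.30980948] [3.13477083 0.00473392 1.56369765] 0.0019869885576639275
```

View pics/t2.png

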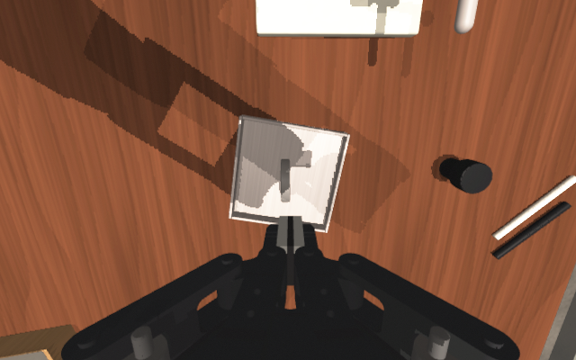

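The ring stands inside the tray (pixel (285,180)). Now the kickstand: I go behind the pin with closed fingers.

step_arm(motion=[{"claw":0,"delta_pos":[15,28,0],"turn":0},{"claw":0,"delta_pos":[25,28,0],"turn":0},{"claw":0,"delta_pos":[27,28,0],"turn":0},{"claw":0,"delta_pos":[27,28,0],"turn":0},{"claw":0,"delta_pos":[27,28,0],"turn":0},{"claw":0,"delta_pos":[26,24,0],"turn":0},{"claw":0,"delta_pos":[0,0,0],"turn":0},{"claw":0,"delta_pos":[0,0,0],"turn":0}])

```text
clock: 9.02
eef_pos: [621.3, -177.4, 227.3]
tcp_rot: [-3.14, -0.0, 1.567]
contact_force: [-0.1, -0.2, 0.1]
opening: -0.003
grasp_force: 0.0
```

Run:
```python
from h import *
F=pickle.load(open('F0.pkl','rb'));T=F['top'];S=F['scene']
c1=lambda x,y:np.array([240+x/4.8-.4,145+y/4.8-.4]); c0=lambda x,y:np.array([230+x/3-.3,180+y/3-.3])
for n,a,b in[('h+y',(318,54),(325,70)),('h-y',(513,63),(157,58))]: print(n,tri([(T,c1(*a)),(S,c0(*b))]))
s=sense();print(s['eef_pos'])
```

```text
h+y (array([618.69098962,  43.37477823, 227.2541315 ]), [array([-0.3,  0. ]), array([-0.4, -0. ])])
h-y (array([616.73475907, -70.42135423, 225.19153621]), [array([-0.9,  0.1]), array([-1.2, -0.1])])
[ 621.32090261 -177.35195913  227.2513996 ]
```

step_arm(motion=[{"claw":0,"delta_pos":[0,0,25],"turn":0},{"claw":0,"delta_pos":[0,0,25],"turn":0},{"claw":0,"delta_pos":[0,0,20],"turn":0},{"claw":0,"delta_pos":[0,0,0],"turn":0}])

```text
clock: 9.35
eef_pos: [617.1, -179.3, 153.8]
tcp_rot: [-3.134, -0.002, 1.563]
contact_force: [-0.7, -0.0, -0.7]
opening: -0.001
grasp_force: 0.0
```

step_arm(motion=[{"claw":0,"delta_pos":[0,-8,0],"turn":0},{"claw":0,"delta_pos":[0,-8,0],"turn":0},{"claw":0,"delta_pos":[0,-8,0],"turn":0},{"claw":0,"delta_pos":[0,-8,0],"turn":0}])

```text
clock: 9.68
eef_pos: [588.9, -179.4, 160.0]
tcp_rot: [3.139, 0.001, 1.563]
contact_force: [0.2, 0.4, 0.9]
opening: -0.002
grasp_force: 0.4
```

step_arm(motion=[{"claw":0,"delta_pos":[0,-8,0],"turn":0},{"claw":0,"delta_pos":[0,-8,0],"turn":0},{"claw":0,"delta_pos":[0,-8,0],"turn":0},{"claw":0,"delta_pos":[0,-8,0],"turn":0},{"claw":0,"delta_pos":[0,-8,0],"turn":0},{"claw":0,"delta_pos":[0,-6,0],"turn":0},{"claw":0,"delta_pos":[0,0,0],"turn":0}])

```text
clock: 10.27
eef_pos: [541.6, -178.5, 158.1]
tcp_rot: [-3.14, -0.0, 1.564]
contact_force: [0.2, -0.4, -0.5]
opening: 0.003
grasp_force: 0.0
```

step_arm(motion=[{"claw":0,"delta_pos":[0,-10,0],"turn":0},{"claw":0,"delta_pos":[0,0,0],"turn":0},{"claw":0,"delta_pos":[0,0,-35],"turn":0},{"claw":0,"delta_pos":[0,0,-35],"turn":0},{"claw":20,"delta_pos":[0,0,-40],"turn":0},{"claw":55,"delta_pos":[0,15,-10],"turn":0},{"claw":55,"delta_pos":[0,20,0],"turn":0},{"claw":55,"delta_pos":[0,0,0],"turn":0}])

```text
clock: 10.93
eef_pos: [571.5, -179.1, 279.9]
tcp_rot: [3.137, 0.001, 1.564]
contact_force: [-1.5, 0.5, -0.4]
opening: 0.565
grasp_force: 0.0
```

Run:
```python
from h import *
F=pickle.load(open('F0.pkl','rb'))
N={n:cam(n) for n in('scene','wrist','top')};pickle.dump(N,open('N.pkl','wb'))
print(sense()['eef_pos'])
R=np.array([[1,.007],[-.007,1]]);o=np.array([523.2,-13.6])
bw=lambda x,y,z:[*(R@[x,y]+o),z]
from math import sin,cos
for n in N:
  f=N[n];print(n)
  for th in(0,1.0,1.7,2.0,2.2,2.3,2.4):
    a=.45-th;x=73*sin(.45)+75*sin(a);z=30+73*cos(.45)+75*cos(a)
    p=[proj(f,[bw(x,y,z)])[0] for y in(-135,-150,-165,-180,-189)]
    v=[f['img'][int(q[1]),int(q[0])].tolist() if 0<=q[1]<400 and 0<=q[0]<640 else None for q in p]
    print(th,np.round(p[2]),v)
S=N['scene']['img'];a=cv2.resize(S[160:290,200:400],None,fx=3,fy=3)
b=cv2.resize(N['wrist']['img'],(195*320//200*2//2,390)) 
save('k.png',a)
```

```text
[ 567.53639332 -178.59533477  277.52722504]
scene
0 [236. 212.] [[146, 95, 69], [145, 88, 62], [141, 84, 56], [207, 176, 160], [172, 135, 115]]
1.0 [245. 196.] [[154, 98, 67], [149, 91, 61], [151, 93, 62], [154, 92, 64], [149, 92, 61]]
1.7 [251. 203.] [[129, 86, 64], [145, 94, 66], [147, 90, 66], [148, 88, 60], [147, 88, 58]]
2.0 [252. 210.] [[92, 72, 59], [126, 86, 65], [141, 92, 65], [140, 87, 58], [140, 86, 58]]
2.2 [252. 215.] [[133, 90, 67], [89, 66, 53], [149, 95, 70], [151, 97, 67], [149, 94, 66]]
2.3 [252. 218.] [[174, 148, 133], [183, 168, 159], [130, 101, 86], [131, 108, 97], [142, 92, 70]]
2.4 [252. 221.] [[168, 156, 148], [116, 106, 97], [117, 108, 99], [114, 101, 96], [126, 96, 78]]
wrist
0 [342. 199.] [[73, 46, 33], [108, 62, 39], [125, 72, 47], [126, 73, 48], [107, 61, 39]]
1.0 [264. 197.] [[99, 89, 77], [62, 35, 23], [62, 36, 24], [109, 62, 39], [138, 80, 51]]
1.7 [241. 187.] [[242, 236, 219], [110, 62, 41], [110, 63, 40], [58, 33, 23], [126, 72, 47]]
2.0 [243. 182.] [[243, 237, 219], [109, 63, 39], [109, 63, 40], [58, 34, 23], [56, 32, 22]]
2.2 [247. 179.] [[191, 179
[... 262 characters left out ...]
174.] [[137, 119, 105], [206, 194, 178], [222, 209, 193], [215, 202, 186], [30, 28, 28]]
1.0 [380. 198.] [[222, 220, 207], [222, 220, 209], [201, 190, 175], [206, 192, 175], [205, 192, 175]]
1.7 [378. 210.] [[214, 201, 184], [214, 200, 183], [156, 144, 132], [176, 163, 149], [182, 169, 153]]
2.0 [377. 212.] [[210, 196, 180], [195, 181, 165], [171, 158, 143], [183, 170, 155], [189, 175, 160]]
2.2 [376. 212.] [[208, 194, 178], [195, 181, 165], [165, 153, 138], [182, 169, 153], [187, 173, 157]]
2.3 [376. 212.] [[210, 196, 180], [206, 193, 176], [165, 153, 138], [182, 169, 153], [187, 173, 157]]
2.4 [375. 212.] [[209, 196, 179], [212, 199, 182], [155, 143, 130], [179, 166, 151], [183, 169, 154]]
```

The pin shows grey at the predicted 2.3–2.4 positions in both the scene and wrist views, so the kickstand is down. On to the handle.

step_arm(motion=[{"claw":55,"delta_pos":[28,8,0],"turn":0},{"claw":55,"delta_pos":[28,8,0],"turn":0},{"claw":55,"delta_pos":[28,8,0],"turn":0},{"claw":55,"delta_pos":[28,8,0],"turn":0},{"claw":55,"delta_pos":[28,8,0],"turn":0},{"claw":55,"delta_pos":[25,9,0],"turn":0},{"claw":55,"delta_pos":[0,0,0],"turn":0},{"claw":55,"delta_pos":[0,0,0],"turn":0}])

```text
clock: 11.75
eef_pos: [617.6, -13.2, 277.5]
tcp_rot: [-3.14, 0.0, 1.566]
contact_force: [-0.2, -0.3, 0.0]
opening: 0.645
grasp_force: 0.0
```

Run:
```python
from h import *
s=sense();print(s['eef_pos'],s['opening'])
W=cam('wrist')
im=W['img'].copy()
for X in [(617.5,-13.5,224),(617.5,-68.5,224),(617.5,41.5,224),s['eef_pos']]:
    p=proj(W,[X])[0];print(np.round(p));cv2.drawMarker(im,tuple(int(v) for v in p),(0,255,0),0,8)
save('h1.png',im,.9)
```

```text
[617.63802541 -13.16947054 277.51333199] 0.6454979538468364
[323. 224.]
[323. 291.]
[323. 145.]
[324. 261.]
```

View pics/h1.png

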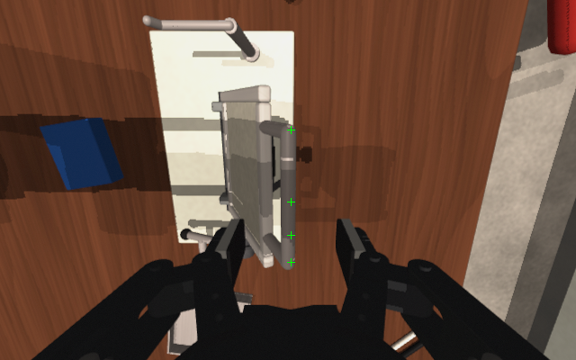

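The bar lies at column about 288, rows 125–265, between the pads. Descend, grip and pull along the arc.

step_arm(motion=[{"claw":55,"delta_pos":[0,-2,20],"turn":0},{"claw":55,"delta_pos":[0,0,24],"turn":0},{"claw":55,"delta_pos":[0,0,20],"turn":0},{"claw":55,"delta_pos":[0,0,0],"turn":0},{"claw":4,"delta_pos":[0,0,0],"turn":0},{"claw":4,"delta_pos":[0,0,0],"turn":0},{"claw":4,"delta_pos":[0,0,0],"turn":0},{"claw":4,"delta_pos":[0,0,0],"turn":0}], force=40)

```text
clock: 12.47
eef_pos: [616.2, -14.5, 215.7]
tcp_rot: [3.141, 0.0, 1.564]
contact_force: [-5.4, -1.8, 9.2]
opening: 0.12
grasp_force: 38.9
```

step_arm(motion=[{"claw":4,"delta_pos":[0,0,0],"turn":0},{"claw":4,"delta_pos":[0,0,0],"turn":0},{"claw":4,"delta_pos":[0,0,0],"turn":0}])

```text
clock: 12.72
eef_pos: [616.2, -14.5, 215.8]
tcp_rot: [3.141, 0.001, 1.564]
contact_force: [-4.8, -1.4, 6.4]
opening: 0.122
grasp_force: 39.0
```

step_arm(motion=[{"claw":4,"delta_pos":[0,-4.9,-2.3],"turn":0},{"claw":4,"delta_pos":[0,-4.9,-2.1],"turn":0},{"claw":4,"delta_pos":[0,-10,-4],"turn":0},{"claw":4,"delta_pos":[0,-10.2,-3.4],"turn":0},{"claw":4,"delta_pos":[0,-10.3,-2.9],"turn":0},{"claw":4,"delta_pos":[0,-10.5,-2.4],"turn":0},{"claw":4,"delta_pos":[0,0,0],"turn":0}])

```text
clock: 13.3
eef_pos: [566.5, -14.1, 234.1]
tcp_rot: [3.135, 0.001, 1.564]
contact_force: [5.6, -2.1, 2.1]
opening: 0.122
grasp_force: 39.3
```

step_arm(motion=[{"claw":4,"delta_pos":[0,-10.6,-1.9],"turn":0},{"claw":4,"delta_pos":[0,-10.6,-1.3],"turn":0},{"claw":4,"delta_pos":[0,-10.8,-0.8],"turn":0},{"claw":4,"delta_pos":[0,-5,-0.2],"turn":0},{"claw":4,"delta_pos":[0,0,0],"turn":0},{"claw":4,"delta_pos":[0,0,0],"turn":0}])

```text
clock: 13.8
eef_pos: [530.5, -13.6, 237.9]
tcp_rot: [3.135, 0.0, 1.564]
contact_force: [5.4, -1.0, 6.9]
opening: 0.12
grasp_force: 41.9
```

step_arm(motion=[{"claw":4,"delta_pos":[0,-3,0],"turn":0},{"claw":4,"delta_pos":[0,-3,0],"turn":0},{"claw":4,"delta_pos":[0,0,0],"turn":0},{"claw":4,"delta_pos":[0,0,0],"turn":0}])

```text
clock: 14.13
eef_pos: [525.1, -13.6, 238.1]
tcp_rot: [3.134, 0.0, 1.564]
contact_force: [5.9, -1.1, 7.3]
opening: 0.12
grasp_force: 42.0
```

step_arm(motion=[{"claw":4,"delta_pos":[0,-2,0],"turn":0},{"claw":4,"delta_pos":[0,-2,0],"turn":0},{"claw":4,"delta_pos":[0,0,0],"turn":0},{"claw":4,"delta_pos":[0,0,0],"turn":0}])

```text
clock: 14.47
eef_pos: [521.6, -13.6, 237.9]
tcp_rot: [3.133, 0.0, 1.564]
contact_force: [9.2, -1.9, 4.0]
opening: 0.12
grasp_force: 41.9
```

step_arm(motion=[{"claw":4,"delta_pos":[0,-2,0],"turn":0},{"claw":4,"delta_pos":[0,0,0],"turn":0},{"claw":4,"delta_pos":[0,0,0],"turn":0}])

```text
clock: 14.72
eef_pos: [521.1, -13.6, 237.9]
tcp_rot: [3.13, 0.0, 1.564]
contact_force: [14.6, -1.4, -1.4]
opening: 0.122
grasp_force: 41.5
```

The force rose to 14.6 N while the bar moved only 0.5 mm of the commanded 2 mm, so the screen is at its upright stop. I check the kickstand, the bar and the ring numerically.

Run:
```python
from h import *
from math import sin,cos
F=pickle.load(open('F0.pkl','rb'))
R=np.array([[1,.007],[-.007,1]]);o=np.array([523.2,-13.6])
bw=lambda x,y,z:[*(R@[x,y]+o),z]
for n in('scene','wrist'):
  f=cam(n)
  for th in(0,1.9,2.2,2.3,2.4):
    x=-75*sin(th);z=103+75*cos(th)
    p=[proj(f,[bw(x,y,z)])[0] for y in(-135,-150,-165,-180)]
    print(n,th,[f['img'][int(q[1]),int(q[0])].tolist() if 0<=q[1]<400 and 0<=q[0]<640 else None for q in p])
T=cam('top');d=np.abs(T['img'].astype(int)-F['top']['img']).max(2)
p=proj(T,[[456,-355,4]])[0].astype(int);w=d[p[1]-18:p[1]+19,p[0]-18:p[0]+19]>40
print('tray changed px',w.sum(),np.argwhere(w).mean(0)-18 if w.any() else '')
for nm,q in dict(eyep=(532,188),dish=(272,180),bottle=(270,267),box=(403,338)).items():
    x,y=int(q[0]/1.25),int(q[1]/1.25);print(nm,(d[y-12:y+13,x-12:x+13]>60).sum())
s=sense();print(s['clock'],s['contact_force'],s['grasp_force'],s['eef_pos'])
```

```text
scene 0 [[132, 81, 55], [130, 77, 51], [133, 80, 51], [135, 82, 54]]
scene 1.9 [[126, 85, 64], [129, 88, 66], [124, 82, 59], [125, 79, 56]]
scene 2.2 [[102, 93, 88], [128, 91, 71], [139, 93, 69], [136, 90, 66]]
scene 2.3 [[86, 78, 70], [186, 170, 159], [198, 182, 169], [205, 186, 173]]
scene 2.4 [[133, 124, 116], [169, 159, 150], [150, 141, 131], [169, 158, 148]]
wrist 0 [[17, 18, 17], [16, 16, 16], [15, 16, 16], None]
wrist 1.9 [[15, 14, 15], [15, 15, 16], [16, 17, 17], [17, 18, 18]]
wrist 2.2 [[18, 16, 17], [15, 15, 16], [17, 18, 16], [16, 16, 17]]
wrist 2.3 [[16, 16, 17], [16, 16, 16], [16, 18, 17], [17, 19, 19]]
wrist 2.4 [[18, 18, 19], [15, 15, 16], [17, 17, 18], [16, 16, 17]]
tray changed px 101 [1.11881188 2.52475248]
eyep 0
dish 0
bottle 0
box 625
14.8667 [15.09777894 -1.88287554 -1.59333134] 41.46740019321442 [521.0736558  -13.57760298 237.87879711]
```

The pin is at 2.3–2.4, the ring is in the tray, and the eyepiece, dish and bottle have not changed. The box's pixels are hidden by the arm, which is above it. Hand in.

```bash
python3 -c "
from rig import *
print(sign_off())"
```

```text
the job is handed in; nothing more can be done
None
```

The job is handed in: the ring is in the tray, the kickstand is down, and the arm is still holding the screen upright against its stop by the handle bar. The bottle, eyepiece and dish are unmoved; the arm hid the slide box at the final check, but nothing went near it.

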